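# Set the slot width of a welding fixture with its thumbwheel

### The arm

A 7-joint arm with a two-finger parallel gripper is mounted at the origin on the work surface. World frame = base frame: x ahead of the robot, y to its left, z up, the work surface at z = 0. Lengths are in m, angles in rad, forces in N, time in s.
With the tool pointing down it reaches from about 0.425 to 0.925 m from the base axis. Payload 6.8 kg.
Tool frame: the origin (TCP) lies on the centre line of the jaws, within the pads' length; the fingertips stand 22 mm ahead of it and the grasp point (between the pads) lies 3 mm ahead of it; z points along the fingers, y is the direction in which the jaws open and shut (so a half turn about z gives the same grasp; the last joint's range is limited). The gripper opens to 85 mm and grips with 20 to 120 N. Pads are 22 mm wide; open, the fingers measure 114 mm over their backs; the gripper's body (76 mm by 85 mm) begins 54 mm behind the grasp point. The pads swing forward as they close: fully open they stand 13 mm farther back than shut.
Start: joints at [-1.38, 0.477, 0.022, 1.555, -0.011, 1.109, -0.083], TCP at [0.199, 0.645, 0.253] pointing down, gripper open.
Joint ranges: [-2.96, 2.96], [-0.34, 2.1], [-1.41, 1.46], [0.24, 2.44], [-1.37, 4.51], [0.17, 1.92], [-2.96, 2.96]. Speed limits (rad/s): [2.39, 2.39, 3.14, 3.14, 3.14, 3.14, 3.14].

### API

Orientations are given as a unit quaternion [w, x, y, z].
In Python, from cell import ctrl, cams, finder gives the robot as it stands. The module is installed in compiled form; this text tells all that it offers.
- The arm moves only by the tool jog_arm, never from a script. Its argument "commands" is a list of rows, each a list of 3 entries, a list of its own where there are three numbers: the shift along the world's x, y, z scaled (see below), then the turn, a rotation vector about the world's x, y, z scaled (see below), then the opening, from 0 (shut) to 1 (fully open). A call has 1 to 20 rows; each row shifts and turns the commanded pose from where the row before left it; what a row does not reach is not made up. The controller multiplies each number of a shift by 0.025 m and each number of a turn by 8 degrees. A row lasts 1/10 s, in which the tool goes at most 50 mm and 8.59 degrees, less where a joint would pass 70% of its speed; a pose out of reach is approached as far as the arm can. A call with a number of a shift or a turn outside -1 to 1 is refused whole. A call with a gripper value outside its range is refused whole. The fingers move at their own pace and stop on an object; "newtons" is the grip in N (left out, the last holds). Time passes only in rows, so rows that do not move let the fingers close. It gives the time, the measured TCP pose, the force and the opening at its end, in the units of the state.
- ctrl.sense(): the state, without advancing time (a new reading comes with each control period).
- cams.camera(name): name is "scene" or "top" or "wrist"; returns (picture, depth): 480x640x3 uint8, red, green, blue; 480x640 float32, m along the optical axis (not along the pixel's ray), 0 where there is no reading.
- cams.camera_info(name): a dict with "vfov" (degrees; the focal length in pixels is half the picture's height over the tangent of half this angle, whatever the lens; pixels are square), "cx", "cy" (the principal point, pixels), "R" (3x3) and "t" (3): a world point X has camera coordinates R X + t; the wrist camera has in their place "mount" (4x4, takes a point from camera to tool coordinates, whose origin is the TCP and whose axes are the flange's). Camera axes: x right, y down, z forward; pixel columns grow to the right and rows downward; lengths in m; the calibration is good to about 2 mm. A picture is of the moment at which its call begins: read the wrist's pose just before it. camera_info takes no time and is no camera call.
- ctrl.hand_in(): hands the job in, once; it reports no verdict.
Trained networks look in the newest picture that a camera, given by its name, has taken for a name from the list of things; names that differ only in an ending like _2 or _b are one class to them, and where a whole thing is asked for, a point or a joint stands for the part that bears it (a point fixed in the world has none). Each returns a list of dicts, best first, with "score" (0 to 1); they miss things now and then, are a little off and sometimes report something else, mostly with a low value. They report only what shows in the picture. A call takes as long as a camera call.
- finder.search_frame(thing, camera): "bbox" ([centre column, centre row, width, height] in pixels, round what is visible of it).
The state is a dict: "time": time; "q": joint angles; "joint_velocities": joint speeds; "joint_torque": joint torques, N m; "position": TCP position; "tcp_rot": TCP orientation; "ft_force": force on the tool from outside, world axes, zero at the start; "ft_torque": the same for the moment, N m; "finger_gap": opening from 0.0 (shut) to 1.0 (fully open).
Only numpy, scipy, OpenCV 4.12 (cv2) and the standard library are available. Lean on these libraries where they do the work, as an engineer would, in place of code of your own. Each camera call takes 0.05 s, during which the arm holds its last target. There are 200 camera calls.

### The job

Set the sliding stop of the welding fixture for the next panel: press a fingertip on top of the knurled wheel and roll it, stroke by stroke, towards the fixed stop until the gap has closed to the gauge mark, that is until the sliding stop's pointer stands within the slot of the gauge clip. Move the stop only by the wheel, never by touching the stop itself; then take the finger away, leaving the gap set and the loose things around the fixture where they stand.

Things in the scene. Friction and masses are not known exactly. Their poses are not given: they have to be found in the camera images.
- fixture: Fixture bolted to the table: grey base plate 140 (x) x 300 (y) x 12 mm, origin at the centre of its underside. The slide runs along its y. Near the -y end the fixed stop, a steel block 60 x 22 mm, inner face at y = -115 mm, top 70 mm above the table; the wheel is at y = +90 mm between two dark cheeks (56 mm long in y, outer faces at x = +/-23 mm, tops 84 mm above the table).
- wheel: Knurled aluminium wheel, 70 mm diameter, 26 mm wide, axle along the fixture's x, top 6 mm above the cheeks. Origin at its centre; the frame turns with it. Rolling its top towards the fixed stop (fixture -y) closes the gap, rolling it back opens it: 20 mm of stop travel per radian (0.57 mm per mm of rim). Friction (0.03 N m) keeps it where it is left: no coasting, no spring back.
- wheel_top (a point): Uppermost point of the wheel's rim, 90 mm above the table; does not turn with the wheel. The axle is rigid. A fingertip resting on it with 3 to 15 N rolls it without slipping. Level strokes keep contact for about the width of a flat fingertip plus a few mm (25 mm with a 19 mm tip), centred over the wheel; a longer stroke must follow the rim down.
- jaw: Sliding stop, steel block 60 (x) x 25 (y) x 49 mm, top 67 mm above the table, between the wheel and the fixed stop; slides along the fixture's y. Only the wheel may move it. Origin on its underside (18 mm above the table), at mid y thickness, on the fixture's x = 0 (the block's middle is at x = -8 mm). At the start its gap to the fixed stop is 65 to 75 mm.
- pointer (a point): Tip of the sliding stop's pointer, a blade 4 mm wide in y that sticks out 28 mm to the fixture's +x from the stop's top edge, level with the stop's origin in y; the point is at mid width, on the top edge of the tip (67 mm above the table).
- slot (a point): Gauge mark: middle of the 10 mm slot between the two ears (each 8 mm wide, tops 70 mm above the table) of the steel gauge clip, 12 x 26 x 58 mm, on the base plate at x = +58 mm; the pointer's tip passes 2 mm clear of it. Point 67 mm above the table, axes as the fixture's. The pointer starts 22 to 48 mm to its +y side; it is right when its whole width is in the slot, best at the middle.
- can: Bystander: spray can, 56 mm diameter, 115 mm tall, upright; origin at the centre of its underside.
- pin: Bystander: steel clamping pin standing upright, 16 mm shank, 28 mm head, 70 mm tall; origin at the centre of its underside.
- hammer: Bystander: hammer 220 mm long lying on the table; origin at the middle of its length, on its underside, x axis along the handle towards the head.
- square: Bystander: small red L-shaped magnetic welding square, legs 75 mm (in y) and 85 mm overall (in x), 14 mm thick, lying flat; origin at the middle of the y leg, on its underside.

How it is judged:
By the outcome, as a careful person would: the job done as asked, in the order asked, and still so for the second after the job is handed in, with the robot touching nothing.
It also fails if it takes over 56 s, if anything falls off the work surface, if the arm or the gripper's body presses on something with over 40 N, if the wrist force passes 120 N, or if a joint passes its speed limit or range.

## Working session

There is one attempt and no reset: what is moved stays moved. The work goes in short steps, Python scripts to look and compute and a tool call to move; the robot and the scene stay as the last step left them, time stands still between calls to the robot, and variables do not carry over. Pictures are saved under pics/ and viewed, about 8 in all and at most 12, crops included, and the job is handed in when it is done.

Besides the shell and the picture viewer there is one more tool, called after "Request:" as a command line: name --argument value ..., lists and objects as JSON in quotes. jog_arm: Moves the arm, as the interface text tells. Its arguments: {"type":"object","properties":{"commands":{"type":"array","items":{"type":"array"}},"newtons":{"type":"number"}},"required":["commands"]}

```bash
mkdir -p pics; cat > h.py <<'E'
import numpy as np, cv2
from cell import ctrl, cams, finder
def K(i): 
    return 240/np.tan(np.radians(i["vfov"])/2)
def shot(n,save=None):
    p,d=cams.camera(n)
    if save: cv2.imwrite('pics/'+save,p[:,:,::-1])
    return p,d
def cloud(n,d):
    i=cams.camera_info(n);f=K(i);v,u=np.mgrid[:480,:640]
    P=np.stack([(u-i["cx"])/f*d,(v-i["cy"])/f*d,d],-1)
    return (P-np.array(i["t"]))@np.array(i["R"])
def proj(n,X):
    i=cams.camera_info(n);c=np.array(i["R"])@np.array(X)+i["t"];f=K(i)
    return c[:2]/c[2]*f+[i["cx"],i["cy"]]
E
python3 - <<'E'
from h import *
s=ctrl.sense();print(s["time"],s["position"],s["tcp_rot"],s["ft_force"])
for n in("top","scene"):
    p,d=shot(n,n+'1.png');W=cloud(n,d);np.save(n+'1.npy',W)
    i=cams.camera_info(n);print(n,i["vfov"],-np.array(i["R"]).T@i["t"])
    for t in("fixture","wheel","jaw","pointer","slot","can","pin","hammer","square"):
        r=finder.search_frame(t,n)
        for k in r[:2]:
            b=k["bbox"];u,v=int(b[0]),int(b[1]);print(t,round(k["score"],2),np.round(b),W[v,u].round(3))
E
```

```text
0.0 [0.1985435  0.64456795 0.25233144] [-7.68107502e-05  1.48832329e-01  9.88862031e-01 -9.02929359e-04] [ 0.36485696 -0.91217478  0.34793229]
top 57.823827667845386 [0.35554057 0.0318663  0.91102169]
fixture 0.68 [300. 264. 150.  84.] [0.501 0.076 0.013]
fixture 0.42 [296. 259.  48.  45.] [0.509 0.085 0.016]
wheel 0.65 [253. 267.  36.  18.] [0.479 0.16  0.09 ]
jaw 0.77 [298. 260.  48.  41.] [0.509 0.078 0.019]
slot 0.56 [326. 232.  14.  11.] [0.561 0.022 0.054]
can 0.75 [359. 327.  34.  32.] [ 0.37  -0.04   0.115]
pin 0.31 [360. 325.  32.  31.] [ 0.376 -0.04   0.114]
hammer 0.71 [243. 201. 102.  44.] [0.634 0.202 0.021]
square 0.91 [177. 275.  40.  53.] [ 0.475  0.335 -0.002]
scene 50.34740531369726 [ 1.12986544 -0.34937847  0.57596373]
fixture 0.93 [327. 267. 170. 120.] [0.527 0.049 0.041]
wheel 0.95 [367. 222.  30.  28.] [0.5   0.154 0.084]
jaw 0.68 [326. 254.  48.  36.] [0.525 0.047 0.066]
pointer 0.9 [327. 254.  47.  34.] [0.525 0.049 0.067]
pointer 0.2 [242. 232.  33.  62.] [ 0.404 -0.054  0.08 ]
slot 0.76 [325. 283.  15.  32.] [0.575 0.014 0.05 ]
can 0.77 [242. 232.  34.  66.] [ 0.404 -0.054  0.08 ]
pin 0.79 [249. 307.  23.  38.] [ 0.555 -0.114  0.042]
hammer 0.56 [445. 284.  96.  74.] [0.656 0.212 0.023]
hammer 0.44 [250. 306.  22.  36.] [ 0.556 -0.112  0.042]
square 0.95 [425. 225.  42.  33.] [0.483 0.323 0.014]
```

```bash
python3 - <<'E'
import cv2,numpy as np
a=cv2.imread('pics/top1.png')[180:380,130:410];b=cv2.imread('pics/scene1.png')[170:350,210:510]
a=cv2.resize(a,(560,400)) ;b=cv2.resize(b,(600,360))
a=cv2.imread('pics/top1.png')[180:360,130:400]
cv2.imwrite('pics/c1.png',cv2.resize(a,(800,533),interpolation=2))
b=cv2.imread('pics/scene1.png')[170:345,210:460]
cv2.imwrite('pics/c2.png',cv2.resize(b,(800,560),interpolation=2))
E
```

```text
(no output)
```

View pics/c1.png

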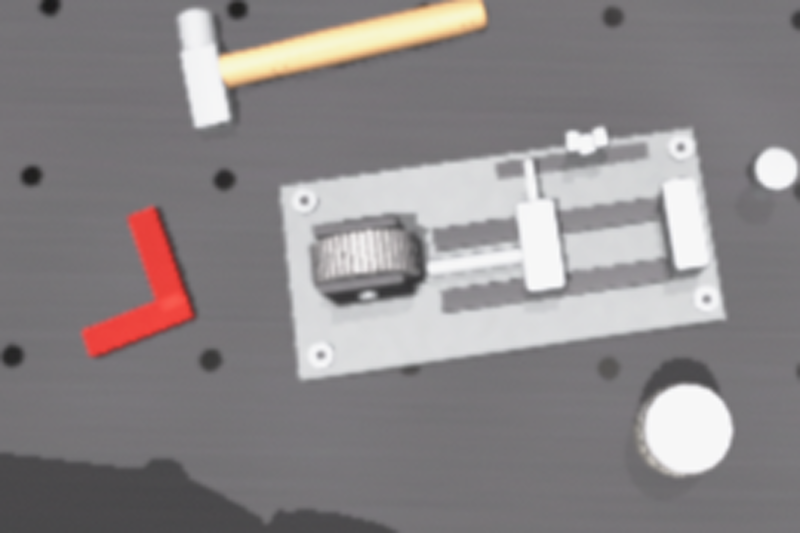

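View pics/c2.png

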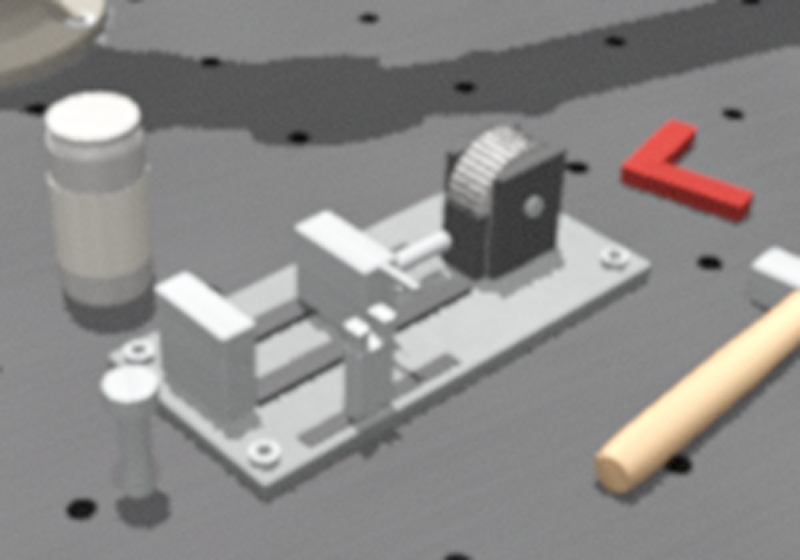

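The top view shows the fixture yawed about 8°. The wheel is on the left at crop (365,255), the jaw at (540,245) with its pointer tip at (530,162), and the clip at (586,140). The pin is near the right end and the can is below it. The scene view agrees. Next I fit the fixture frame.

```bash
cat >> h.py <<'E'
def fit(W):
    m=(W[...,2]>.008)&(W[...,2]<.017)&(abs(W[...,0]-.505)<.14)&(abs(W[...,1]-.08)<.19)
    m=cv2.morphologyEx(m.astype(np.uint8),cv2.MORPH_OPEN,np.ones((3,3)))
    P=W[m>0][:,:2].astype(np.float32)
    c,s,a=cv2.minAreaRect(P);return c,s,a
E
python3 - <<'E'
from h import *
for n in("top","scene"):
    W=np.load(n+'1.npy');print(n,fit(W))
W=np.load('top1.npy')
c,s,a=fit(W)
a=(a+45)%90-45; a=np.radians(a);R=np.array([[np.cos(a),-np.sin(a)],[np.sin(a),np.cos(a)]]);c=np.array(c)
print(np.degrees(a))
for n in("top","scene"):
    W=np.load(n+'1.npy');L=(W[...,:2]-c)@R;z=W[...,2]
    ins=(abs(L[...,0])<.08)&(abs(L[...,1])<.16)
    def st(nm,m):
        q=L[m&ins]; print(n,nm,len(q),q.mean(0).round(4),q.min(0).round(4),q.max(0).round(4),z[m&ins].mean().round(4)) if len(q) else print(nm,0)
    x,y=L[...,0],L[...,1]
    st('wheel',(z>.0865)&(y>.04)); st('cheeks',(z>.078)&(y>.04))
    st('jaw',(z>.06)&(y<.03)&(y>-.09)&(x<.022)&(x>-.045)); st('ptr',(z>.06)&(y<.03)&(y>-.09)&(x>.026)&(x<.047))
    st('clip',(z>.06)&(y<.03)&(y>-.09)&(x>.05)); st('fixed',(z>.06)&(y<-.1))
E
```

```text
top ((0.49806076288223267, 0.07738278061151505), (0.14026029407978058, 0.29970335960388184), 9.409421920776367)
scene ((0.5065305233001709, 0.06980523467063904), (0.3420277535915375, 0.2062767893075943), 83.01512908935547)
9.409421920776367
top wheel 201 [0.     0.0897] [-0.0132  0.0721] [0.013  0.1088] 0.0889
top cheeks 625 [-0.0007  0.089 ] [-0.0234  0.0616] [0.0231 0.1171] 0.0849
top jaw 381 [-0.009  -0.0284] [-0.0382 -0.0409] [ 0.0217 -0.016 ] 0.0664
top ptr 21 [ 0.0361 -0.0284] [ 0.0262 -0.0303] [ 0.046  -0.0264] 0.0664
top clip 60 [ 0.0571 -0.0696] [ 0.0514 -0.0822] [ 0.0641 -0.0566] 0.0683
top fixed 349 [-0.0089 -0.1255] [-0.0378 -0.137 ] [ 0.0222 -0.1147] 0.0691
scene wheel 138 [0.0038 0.0889] [-0.0123  0.0717] [0.0173 0.1088] 0.0893
scene cheeks 441 [0.0078 0.085 ] [-0.0214  0.0611] [0.0274 0.1197] 0.0849
scene jaw 311 [-0.0057 -0.03  ] [-0.0346 -0.0413] [ 0.0215 -0.0145] 0.0665
scene ptr 38 [ 0.0362 -0.0279] [ 0.0262 -0.0356] [ 0.0461 -0.0239] 0.0659
scene clip 132 [ 0.0614 -0.0658] [ 0.0504 -0.0818] [ 0.0678 -0.0244] 0.0669
scene fixed 417 [-0.0008 -0.1273] [-0.0352 -0.1371] [ 0.0267 -0.1135] 0.0683
```

Request:
jog_arm --commands '[[[0.566, -0.933, -0.18], [0, 0, 0.166], 0], [[0.566, -0.933, -0.18], [0, 0, 0.166], 0], [[0.566, -0.933, -0.18], [0, 0, 0.166], 0], [[0.566, -0.933, -0.18], [0, 0, 0.166], 0], [[0.566, -0.933, -0.18], [0, 0, 0.166], 0], [[0.566, -0.933, -0.18], [0, 0, 0.166], 0], [[0.566, -0.933, -0.18], [0, 0, 0.166], 0], [[0.566, -0.933, -0.18], [0, 0, 0.166], 0], [[0.566, -0.933, -0.18], [0, 0, 0.166], 0], [[0.566, -0.933, -0.18], [0, 0, 0.166], 0], [[0.566, -0.933, -0.18], [0, 0, 0.166], 0], [[0.566, -0.933, -0.18], [0, 0, 0.166], 0], [[0.566, -0.933, -0.18], [0, 0, 0.166], 0], [[0.566, -0.933, -0.18], [0, 0, 0.166], 0], [[0.566, -0.933, -0.18], [0, 0, 0.166], 0], [[0.566, -0.933, -0.18], [0, 0, 0.166], 0], [[0.566, -0.933, -0.18], [0, 0, 0.166], 0], [[0.566, -0.933, -0.18], [0, 0, 0.166], 0], [[0.566, -0.933, -0.18], [0, 0, 0.166], 0], [[0.566, -0.933, -0.18], [0, 0, 0.166], 0]]'

```text
time: 3.0
position: [0.4824, 0.1777, 0.1634]
tcp_rot: [0.0, -0.083, 0.997, 0.0]
ft_force: [0.6, 0.3, -0.1]
finger_gap: -0.003
```

Request:
jog_arm --commands '[[[0, 0, 0], [0, 0, 0], 0], [[0, 0, 0], [0, 0, 0], 0], [[0, 0, 0], [0, 0, 0], 0]]'

```text
time: 3.3
position: [0.4814, 0.1797, 0.1635]
tcp_rot: [0.0, -0.083, 0.997, 0.0]
ft_force: [0.1, 0.2, 0.1]
finger_gap: 0.001
```

```bash
python3 - <<'E'
from h import *
s=ctrl.sense();print(s["time"],s["position"],s["tcp_rot"],s["ft_force"],s["finger_gap"])
p,d=shot("wrist",'w1.png');shot("scene",'s2.png')
i=cams.camera_info("wrist");print(i["vfov"],np.round(i["mount"],3))
cv2.imwrite('pics/c3.png',np.hstack([cv2.resize(cv2.imread('pics/w1.png'),(400,300)),cv2.resize(cv2.imread('pics/s2.png')[100:340,210:530],(400,300))]))
E
```

```text
3.3 [0.48136764 0.17973286 0.16347398] [ 4.94846947e-05 -8.28697091e-02  9.96560329e-01  3.44654060e-04] [0.09922855 0.182554   0.13707926] 0.0007277073644752837
65.69025752014214 [[ 0.    -0.964 -0.265  0.067]
 [ 1.     0.    -0.     0.   ]
 [ 0.    -0.265  0.964 -0.12 ]
 [ 0.     0.     0.     1.   ]]
```

View pics/c3.png

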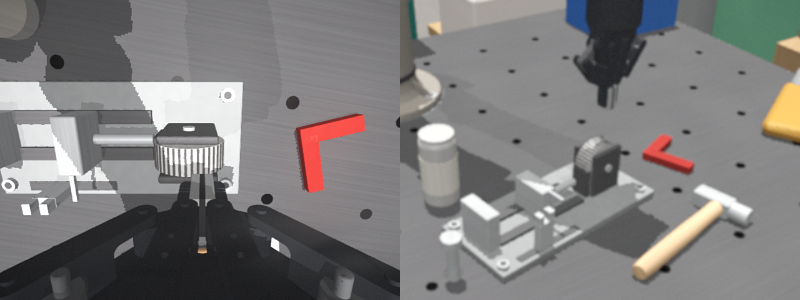

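The wrist view shows the jaw at (75,145), the pointer at (73,190), the clip ears at (40,205) and the wheel at (190,155), so it suits the final check. Next I lower the finger towards the wheel.

Request:
jog_arm --commands '[[[0.02, -0.1, -0.46], [0, 0, 0], 0], [[0, 0, -0.46], [0, 0, 0], 0], [[0, 0, -0.46], [0, 0, 0], 0], [[0, 0, -0.46], [0, 0, 0], 0], [[0, 0, 0], [0, 0, 0], 0], [[0, 0, 0], [0, 0, 0], 0]]'

```text
time: 4.0
position: [0.482, 0.176, 0.1168]
tcp_rot: [-0.001, -0.082, 0.997, -0.0]
ft_force: [0.9, -0.4, 1.1]
finger_gap: 0.001
```

Request:
jog_arm --commands '[[[0, 0, -0.08], [0, 0, 0], 0], [[0, 0, -0.04], [0, 0, 0], 0], [[0, 0, 0], [0, 0, 0], 0], [[0, 0, 0], [0, 0, 0], 0]]'

```text
time: 4.4
position: [0.4823, 0.1762, 0.1145]
tcp_rot: [0.0, -0.082, 0.997, 0.0]
ft_force: [-0.2, 0.1, 0.0]
finger_gap: 0.002
```

Request:
jog_arm --commands '[[[0, 0, -0.06], [0, 0, 0], 0], [[0, 0, 0], [0, 0, 0], 0], [[0, 0, 0], [0, 0, 0], 0]]'

```text
time: 4.7
position: [0.4822, 0.1761, 0.1128]
tcp_rot: [-0.0, -0.082, 0.997, -0.0]
ft_force: [-0.7, -0.4, 0.0]
finger_gap: 0.001
```

Request:
jog_arm --commands '[[[0, 0, -0.04], [0, 0, 0], 0], [[0, 0, 0], [0, 0, 0], 0], [[0, 0, 0], [0, 0, 0], 0]]'

```text
time: 5.0
position: [0.4823, 0.1762, 0.1119]
tcp_rot: [0.0, -0.082, 0.997, 0.0]
ft_force: [-0.2, -0.4, 1.4]
finger_gap: -0.004
```

Near contact, so I step down finely.

Request:
jog_arm --commands '[[[0, 0, -0.02], [0, 0, 0], 0], [[0, 0, 0], [0, 0, 0], 0], [[0, 0, 0], [0, 0, 0], 0]]'

```text
time: 5.3
position: [0.4823, 0.1762, 0.1117]
tcp_rot: [0.0, -0.082, 0.997, 0.0]
ft_force: [-1.9, -1.0, 6.6]
finger_gap: -0.002
```

Request:
jog_arm --commands '[[[0.0196, -0.1184, 0], [0, 0, 0], 0], [[0.0196, -0.1184, 0], [0, 0, 0], 0], [[0.0196, -0.1184, 0], [0, 0, 0], 0]]'

```text
time: 5.6
position: [0.4837, 0.1679, 0.112]
tcp_rot: [0.0, -0.083, 0.997, 0.0]
ft_force: [-2.8, 0.3, 8.0]
finger_gap: 0.002
```

Request:
jog_arm --commands '[[[0.0196, -0.1184, 0], [0, 0, 0], 0], [[0.0196, -0.1184, 0], [0, 0, 0], 0], [[0.0196, -0.1184, 0], [0, 0, 0], 0], [[0.0196, -0.1184, 0], [0, 0, 0], 0], [[0, 0, 0], [0, 0, 0], 0]]'

```text
time: 6.1
position: [0.4859, 0.1551, 0.1115]
tcp_rot: [0.0, -0.082, 0.997, 0.0]
ft_force: [-0.2, -0.9, 3.6]
finger_gap: 0.001
```

```bash
cat >> h.py <<'E'
from scipy.spatial.transform import Rotation as Ro
A=np.radians(9.41);RF=np.array([[np.cos(A),-np.sin(A)],[np.sin(A),np.cos(A)]]);C=np.array([.49806,.07738])
def wrist(save=None):
    s=ctrl.sense();p,d=shot("wrist",save);i=cams.camera_info("wrist");f=K(i);v,u=np.mgrid[:480,:640]
    P=np.stack([(u-i["cx"])/f*d,(v-i["cy"])/f*d,d],-1);M=np.array(i["mount"])
    q=s["tcp_rot"];R=Ro.from_quat([q[1],q[2],q[3],q[0]]).as_matrix()
    W=(P@M[:3,:3].T+M[:3,3])@R.T+s["position"];W[d<=0]=-9
    return s,p,W
def gauge(W):
    L=(W[...,:2]-C)@RF;x,y,z=L[...,0],L[...,1],W[...,2]
    o={}
    ran=(z>.05)&(z<.076)&(y<.045)&(y>-.1)
    for k,m in dict(jaw=ran&(z>.060)&(x>-.03)&(x<.015),ptr=ran&(z>.058)&(x>.027)&(x<.046),clip=ran&(z>.064)&(x>.049)&(x<.068)).items():
        a=y[m]; 
        if len(a)>5: o[k]=(len(a),np.percentile(a,[2,50,98]).round(4).tolist(),round((np.percentile(a,2)+np.percentile(a,98))/2,4))
    return o
E
python3 - <<'E'
from h import *
s,p,W=wrist('w2.png');print(s["time"],(s["position"][:2]-C)@RF,s["ft_force"].round(1) if hasattr(s["ft_force"],'round') else s["ft_force"]);print(gauge(W))
p,d=shot("top");print(gauge(cloud("top",d)))
E
```

```text
6.1 [0.00068168 0.07867192] [-0.2 -0.9  3.6]
{'jaw': (5352, [-0.051, -0.0374, -0.027], np.float64(-0.039)), 'ptr': (492, [-0.0419, -0.0384, -0.0371], np.float64(-0.0395)), 'clip': (1206, [-0.0811, -0.0634, -0.039], np.float64(-0.0601))}
{'jaw': (283, [-0.0527, -0.0406, -0.0288], np.float64(-0.0408)), 'ptr': (19, [-0.0423, -0.0407, -0.0389], np.float64(-0.0406)), 'clip': (54, [-0.0821, -0.0643, -0.0433], np.float64(-0.0627))}
```

The first stroke moved the stop 12.2 mm, against 12 mm expected, so there was no slip. Second stroke follows.

Request:
jog_arm --commands '[[[0, 0, 0.32], [0, 0, 0], 0], [[0, 0, 0], [0, 0, 0], 0], [[-0.072, 0.434, 0], [0, 0, 0], 0], [[-0.072, 0.434, 0], [0, 0, 0], 0], [[0, 0, 0], [0, 0, 0], 0], [[0, 0, 0], [0, 0, 0], 0], [[0, 0, -0.2], [0, 0, 0], 0], [[0, 0, -0.08], [0, 0, 0], 0], [[0, 0, -0.04], [0, 0, 0], 0], [[0, 0, 0], [0, 0, 0], 0], [[0, 0, 0], [0, 0, 0], 0]]'

```text
time: 7.3
position: [0.4819, 0.1769, 0.1116]
tcp_rot: [-0.0, -0.082, 0.997, 0.0]
ft_force: [-2.6, -0.6, 6.5]
finger_gap: -0.0
```

Request:
jog_arm --commands '[[[0.0196, -0.1184, 0], [0, 0, 0], 0], [[0.0196, -0.1184, 0], [0, 0, 0], 0], [[0.0196, -0.1184, 0], [0, 0, 0], 0], [[0.0196, -0.1184, 0], [0, 0, 0], 0], [[0.0196, -0.1184, 0], [0, 0, 0], 0], [[0.0196, -0.1184, 0], [0, 0, 0], 0], [[0.0196, -0.1184, 0], [0, 0, 0], 0], [[0, 0, 0], [0, 0, 0], 0], [[0, 0, 0], [0, 0, 0], 0]]'

```text
time: 8.2
position: [0.4854, 0.1557, 0.1115]
tcp_rot: [-0.0, -0.082, 0.997, -0.0]
ft_force: [-1.1, -2.9, 6.1]
finger_gap: 0.004
```

Request:
jog_arm --commands '[[[0, 0, 0.32], [0, 0, 0], 0], [[0, 0, 0], [0, 0, 0], 0], [[-0.072, 0.434, 0], [0, 0, 0], 0], [[-0.068, 0.414, 0], [0, 0, 0], 0], [[0, 0, 0], [0, 0, 0], 0], [[0, 0, 0], [0, 0, 0], 0], [[0, 0, -0.2], [0, 0, 0], 0], [[0, 0, -0.08], [0, 0, 0], 0], [[0, 0, -0.04], [0, 0, 0], 0], [[0, 0, 0], [0, 0, 0], 0], [[0, 0, 0], [0, 0, 0], 0]]'

```text
time: 9.3
position: [0.4818, 0.1774, 0.1116]
tcp_rot: [-0.0, -0.082, 0.997, 0.0]
ft_force: [-2.9, -1.0, 5.9]
finger_gap: 0.001
```

```bash
python3 - <<'E'
from h import *
s,p,W=wrist('w3.png');print(s["time"],(s["position"][:2]-C)@RF);print(gauge(W))
p,d=shot("top");print(gauge(cloud("top",d)))
E
```

```text
9.3 [0.00029425 0.10137417]
{'jaw': (3130, [-0.0533, -0.0424, -0.0386], np.float64(-0.046)), 'ptr': (561, [-0.054, -0.0503, -0.0489], np.float64(-0.0514)), 'clip': (643, [-0.0631, -0.0571, -0.05], np.float64(-0.0565))}
{'jaw': (287, [-0.0646, -0.0526, -0.0407], np.float64(-0.0527)), 'ptr': (20, [-0.0544, -0.0524, -0.0507], np.float64(-0.0525)), 'clip': (54, [-0.082, -0.0643, -0.0547], np.float64(-0.0684))}
```

Request:
jog_arm --commands '[[[0.0196, -0.1184, 0], [0, 0, 0], 0], [[0.0196, -0.1184, 0], [0, 0, 0], 0], [[0.0196, -0.1184, 0], [0, 0, 0], 0], [[0.0196, -0.1184, 0], [0, 0, 0], 0], [[0.0196, -0.1184, 0], [0, 0, 0], 0], [[0.0196, -0.1184, 0], [0, 0, 0], 0], [[0.0196, -0.1184, 0], [0, 0, 0], 0], [[0, 0, 0], [0, 0, 0], 0], [[0, 0, 0], [0, 0, 0], 0]]'

```text
time: 10.3
position: [0.4853, 0.1562, 0.1116]
tcp_rot: [-0.0, -0.082, 0.997, -0.0]
ft_force: [-1.2, -1.1, 6.5]
finger_gap: 0.001
```

Request:
jog_arm --commands '[[[0, 0, 0.32], [0, 0, 0], 0], [[0, 0, 0], [0, 0, 0], 0], [[-0.046, 0.276, 0], [0, 0, 0], 0], [[-0.046, 0.276, 0], [0, 0, 0], 0], [[0, 0, 0], [0, 0, 0], 0], [[0, 0, 0], [0, 0, 0], 0]]'

```text
time: 10.9
position: [0.4829, 0.1711, 0.1191]
tcp_rot: [-0.0, -0.083, 0.997, -0.0]
ft_force: [-0.1, 0.5, 0.2]
finger_gap: -0.003
```

```bash
python3 - <<'E'
from h import *
s,p,W=wrist('w4.png');print(s["time"],(s["position"][:2]-C)@RF);print(gauge(W))
p,d=shot("top");print(gauge(cloud("top",d)))
cv2.imwrite('pics/c4.png',cv2.resize(cv2.imread('pics/w4.png')[130:430,0:400],(800,600)))
E
```

```text
10.9 [0.00033439 0.09493377]
{'jaw': (2977, [-0.0659, -0.055, -0.0511], np.float64(-0.0585)), 'ptr': (523, [-0.066, -0.0627, -0.0613], np.float64(-0.0637)), 'clip': (890, [-0.0769, -0.0617, -0.0551], np.float64(-0.066))}
{'jaw': (284, [-0.077, -0.065, -0.053], np.float64(-0.065)), 'ptr': (20, [-0.0668, -0.0652, -0.0631], np.float64(-0.065)), 'clip': (53, [-0.082, -0.0646, -0.0566], np.float64(-0.0693))}
```

View pics/c4.png

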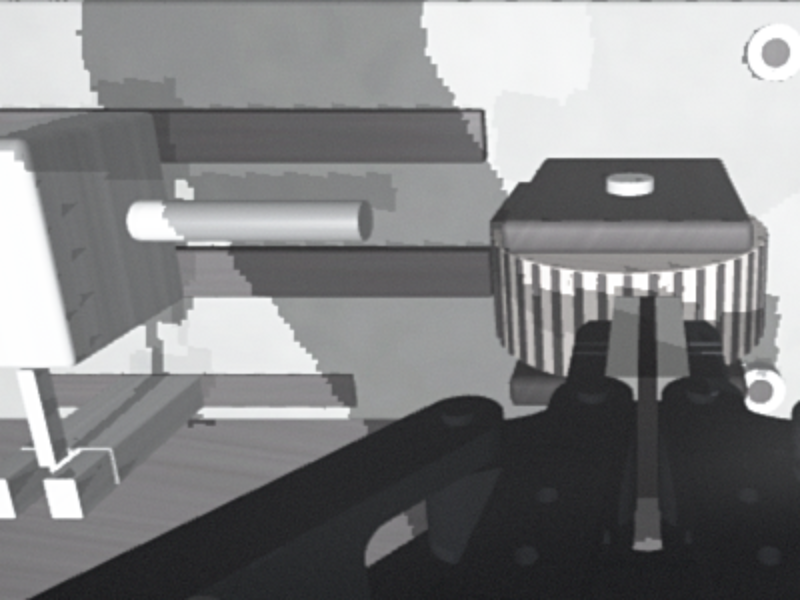

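The pointer tip (crop ~(50,460)) sits just on the +y side of the slot, beside the near ear at (63,497). About 4.4 mm of stop travel remains, which is 7.7 mm of rim.

Request:
jog_arm --commands '[[[0, 0, -0.2], [0, 0, 0], 0], [[0, 0, -0.08], [0, 0, 0], 0], [[0, 0, -0.04], [0, 0, 0], 0], [[0, 0, 0], [0, 0, 0], 0], [[0, 0, 0], [0, 0, 0], 0]]'

```text
time: 11.5
position: [0.483, 0.1704, 0.1119]
tcp_rot: [-0.0, -0.082, 0.997, 0.0]
ft_force: [-3.7, -0.8, 11.5]
finger_gap: -0.001
```

Request:
jog_arm --commands '[[[0.0168, -0.101, 0], [0, 0, 0], 0], [[0.0168, -0.101, 0], [0, 0, 0], 0], [[0.0168, -0.101, 0], [0, 0, 0], 0], [[0, 0, 0], [0, 0, 0], 0], [[0, 0, 0], [0, 0, 0], 0]]'

```text
time: 12.0
position: [0.4843, 0.163, 0.1119]
tcp_rot: [-0.0, -0.082, 0.997, 0.0]
ft_force: [-3.5, -0.4, 10.9]
finger_gap: 0.001
```

Request:
jog_arm --commands '[[[0, 0, 0.32], [0, 0, 0], 0], [[0, 0, 0.8], [0, 0, 0], 0], [[0, 0, 0.8], [0, 0, 0], 0], [[0, -0.6, 0.8], [0, 0, 0], 0], [[0, -0.6, 0.8], [0, 0, 0], 0], [[0, 0, 0], [0, 0, 0], 0], [[0, 0, 0], [0, 0, 0], 0]]'

```text
time: 12.7
position: [0.4844, 0.1331, 0.1994]
tcp_rot: [0.0, -0.082, 0.997, 0.0]
ft_force: [0.3, -0.6, -0.7]
finger_gap: -0.001
```

```bash
python3 - <<'E'
from h import *
s,p,W=wrist('w5.png');print(s["time"],s["position"]);print(gauge(W))
p,d=shot("top",'t5.png');W=cloud("top",d);print(gauge(W))
a=proj("top",[.55,.0,.067]);print(a)
x,y=map(int,a)
cv2.imwrite('pics/c5.png',np.hstack([cv2.resize(cv2.imread('pics/t5.png')[y-20:y+40,x-60:x+20],(400,300),interpolation=2),cv2.resize(cv2.imread('pics/w5.png')[130:430,0:400],(400,300))]))
E
```

```text
12.7 [0.48443223 0.13311081 0.19943148]
{'jaw': (2370, [-0.0797, -0.0667, -0.0558], np.float64(-0.0677)), 'ptr': (207, [-0.0704, -0.0673, -0.0659], np.float64(-0.0682)), 'clip': (487, [-0.0809, -0.0691, -0.0554], np.float64(-0.0681))}
{'jaw': (286, [-0.0814, -0.0692, -0.0572], np.float64(-0.0693)), 'ptr': (21, [-0.0709, -0.0693, -0.0674], np.float64(-0.0692)), 'clip': (54, [-0.0821, -0.0698, -0.0569], np.float64(-0.0695))}
[336.81130509 235.26826089]
```

View pics/c5.png

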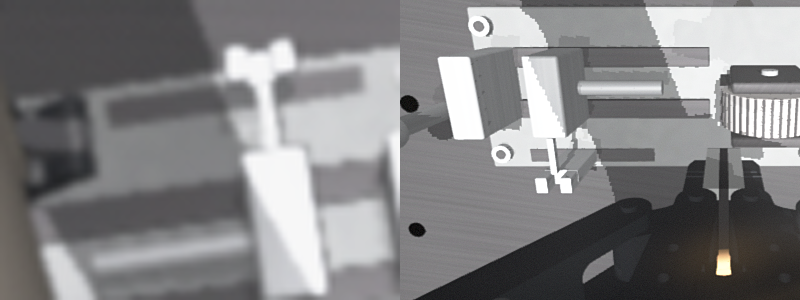

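In both views the pointer tip lies centred between the two ears: top crop (262,85), wrist crop (557,178). Both cameras put it within 0.3 mm of the slot's middle, and the finger is about 87 mm clear of the wheel.

```bash
python3 -c "
from h import *
print(ctrl.hand_in(), ctrl.sense()['time'])"
```

```text
the job is handed in; nothing more can be done
the job is handed in; nothing more can be done
```

The gap is set: the sliding stop's pointer stands in the middle of the gauge clip's slot, and the job was handed in at about 13 s. I moved the stop only by the wheel. It took four level strokes of the closed fingertip (three of 21 mm and one of 7.6 mm). The force readings during the strokes were between 4 and 12 N. Then I raised the finger well clear.

- **Pointer against slot (fixture y):** the top camera put the pointer at −69.2 mm and the slot at −69.5 mm. The wrist camera put them at −68.2 mm and −68.1 mm. The pointer is therefore within 0.3 mm of centre, with 3 mm allowed either side.
- **Slip:** each stroke moved the stop by the expected amount, so the wheel did not slip.
- **Calibration difference:** the two cameras differ by about 1 mm in absolute position, which is inside the stated calibration. They agree on where the pointer stands relative to the slot.
- **Loose things:** the arm only passed above them, and the force readings showed contact only while pressing the wheel. I did not measure their positions again at the end.

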